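Gauge the bore of a valve block

ROBOT

A 6-joint arm with a two-finger parallel gripper is mounted at the origin on the work surface. World frame = base frame: x ahead of the robot, y to its left, z up, the work surface at z = 0. Lengths are in m, angles in degrees, forces in N, time in s.
With the tool pointing down it reaches from about 0.35 to 0.875 m from the base axis. Payload 4.2 kg.
Tool frame: the origin (TCP) lies on the centre line of the jaws, within the pads' length; the fingertips stand robot.tcp_to_tips ahead of it and the grasp point (between the pads) lies 8 mm behind it (robot.tcp_to_tips is the distance from the TCP to the fingertips, in m); z points along the fingers, y is the line along which they close (so a half turn about z gives the same grasp; the last joint's range is limited). The gripper opens to 87 mm and grips with 3 to 60 N. Pads are 19 mm wide; open, the fingers measure 117 mm over their backs; the gripper's body (75 mm by 190 mm) begins 51 mm behind the grasp point.
Start: joints at [80.077, 22.042, 0.453, 0, -68.411, -14.817], TCP at [0.262, 0.568, 0.234] pointing down, gripper open.
Joint ranges: [-179.83, 179.83], [-69.29, 118.12], [-61.27, 80.66], [-181.25, 117.63], [-171.15, -9.14], [-177.46, 177.46]. Speed limits (degrees/s): [159.86, 159.86, 180, 180, 180, 180].

INTERFACE

Orientations are given as a 3x3 rotation matrix whose columns are the frame's x, y, z axes.
In Python, from rig import robot gives the robot as it stands. The module is installed in compiled form; this text tells all that it offers. Calls block until the motion is done:
- robot.move_pose(position, orientation): joint-space move of the TCP to a pose.
- robot.line_to(position, feed=0.15, rotation=None, guard=None): straight line of the TCP; rotation=None keeps the orientation; feed is the mean speed in m/s. With guard (N) it stops when the force on the tool has changed by that much, and returns True; else False.
- robot.set_joints(angles): joint-space move.
- robot.grip(opening, strength=None): opening from 0.0 (shut) to 1.0 (fully open); strength is the grip in N (None keeps the last); returns when the fingers have stopped.
- robot.sleep(seconds).
- robot.inverse_kinematics(position, orientation): joint angles nearest the present ones, or None.
- robot.get_image(name): name is "side" or "top" or "wrist"; returns a dict with "image" (420x560x3 uint8, red, green, blue), "fx", "fy", "cx", "cy" (pixels), "k1" (the pictures are not rectified: a ray, as slopes to the right and down, at radius r is drawn at 1 + k1 r^2 times it, then the intrinsics apply), "origin" and "attitude" of the camera in the world. Camera axes: x right, y up, looking along -z (the intrinsics and any distortion apply to the point x, -y, -z); pixel columns grow to the right and rows downward; lengths in m; the calibration is good to about 2 mm. A picture is of the moment at which its call begins. There is no depth.
A pose or a line that the arm cannot do raises robot.Unreachable and nothing moves.
- robot.hand_in(): hands the job in; it is judged then, once.
Readings, each from a call of its own:
- robot.current_clock(): time.
- robot.current_qpos(): joint angles.
- robot.current_dq(): joint speeds.
- robot.current_effort(): joint torques, N m.
- robot.current_tool_pos(): TCP position.
- robot.current_ee_rot(): TCP orientation.
- robot.current_ft_force(): force on the tool from outside, world axes, zero at the start.
- robot.current_torque(): the same for the moment, N m.
- robot.current_opening(): opening from 0.0 (shut) to 1.0 (fully open).
- robot.current_grasp_force(): force on a finger pad.
Only numpy, scipy, OpenCV 4.12 (cv2) and the standard library are available. Lean on these libraries where they do the work, as an engineer would, in place of code of your own. Each camera call takes 0.05 s, during which the arm holds its last target. There are 200 camera calls.

TASK

The white valve block sits in the nest of the gauge fixture with its bored face turned sideways: take it out, turn it so that the bored face (the edge with the orange stripe on top) faces the brass gauge pin, set it down fully home in the nest without dropping it, and let go of it. Then pull the blue spring-return handle out until its pointer lines up with the red mark, so that the pin stands inside the bore, and keep it there: finish while still holding the handle at the mark. Leave the other things on the bench where they are.

Things in the scene. Friction and masses are not known exactly. Their poses are not given: they have to be found in the camera images.
- fixture: Gauge fixture fixed to the bench: dark base plate 290 x 130 x 12 mm. Origin on the bench top directly below the nest's centre; its x axis runs from the blue handle towards the gauge pin, z up. The base reaches from x = -180 to +110 mm, y = -65 to +65 mm.
- nest (a point): Centre of the floor of the fixture's grey nest, 32 mm above the bench; axes as the fixture's. The nest is a square tray, 54 x 54 mm inside, walls 10 mm high with flared lips up to 17 mm above the floor; outside it reaches 42 mm from its centre at most. The pin side is +x.
- block: White plastic valve block, 48 x 48 x 70 mm high, 0.15 to 0.3 kg, loose. Origin at the centre of its underside, z up, +x out of the bored face. An orange stripe on top lies along that face's edge. It starts in the nest with its +x along the fixture's +y; it belongs there with its +x along the fixture's +x, underside on the nest floor. Graspable across either pair of faces.
- block_bore (a point): Centre of the bore's mouth on the block's bored face, 24 mm out from the block's middle, 32 mm above its underside. The bore is 22 mm in diameter and 40 mm deep; no other face has one.
- drawbar: Spring-return draw-bar under the nest; the blue handle plate and, beyond the nest, a grey tower (30 mm wide, top 86 mm above the bench) with the gauge pin move as one with it. Slides up to 75 mm along the fixture's -x (pull the handle away from the nest). Origin at the fixture's origin when home. The spring pulls it home: 4 N at home, 1.2 N more per 10 mm; it returns when let go.
- handle (a point): Point to hold on the blue handle plate, centred in it, 15 mm below its top edge. The plate is upright, 12 mm thick along the fixture's x, 56 mm wide along its y, top 100 mm above the bench. At home it is 90 mm from the nest's centre on the fixture's -x side.
- pointer (a point): Tip of the small black pointer that moves with the handle, beside the handle on the fixture's +y side (50 mm from the middle line), 20 mm above the bench; same fixture x as the handle.
- mark: Red mark standing on the base plate's white scale on the fixture's +y side; its 3 mm thick red blade points at the pointer's track. Origin in the middle of the blade's thickness; axes as the fixture's. Fixed for the episode, 48 to 62 mm from the pointer's home towards the fixture's -x. The pointer is at the mark when both have the same fixture x.
- pin_tip (a point): Tip of the brass gauge pin (10 mm diameter, 36 mm long, level, pointing to the fixture's -x, 64 mm above the bench). At home it is 36 mm from the near face of a block in the nest.
- screwdriver: Bystander: screwdriver lying on the bench beside the fixture, about 0.2 m long. Leave it alone.
- coupling: Bystander: grey pipe coupling (tube) standing on end, 48 mm across, 45 mm high, beside the fixture. Leave it alone.
- elbow: Bystander: grey pipe elbow lying on the bench, legs about 58 mm, 36 mm high; origin at its bend, underside. Leave it alone.
- primer_tin: Bystander: tin, 72 mm across, 110 mm high. Leave it alone.
- tape_roll: Bystander: roll of clear tape lying flat, 100 mm across, 25 mm high. Leave it alone.
- spare_block: Bystander: spare grey valve block without orange stripe, 48 x 48 x 70 mm. Leave it alone.
Not all that is in view belongs to the job. What is shaped like the block but purple is not meant.

How it is judged (in metres and radians):
On the way, in this order (a step that is already met when the one before it is completed fails the run):
1. the block is lifted clear of the nest in the gripper (z of block in the frame of fixture above 0.055 m and contact force between the fingers and block above 0.5 N), for 0.1 s.
2. the block is lowered into the nest, bored face to the pin, still gripped (not dropped) (x of block in the frame of fixture between -0.008 and 0.008 m and y of block in the frame of fixture between -0.008 and 0.008 m and z of block in the frame of fixture between 0.028 and 0.044 m and x of block_bore in the frame of fixture above 0.015 m and angle between the x axis of block and the x axis of fixture, either way round below 0.2 rad and contact force between the fingers and block above 0.3 N), for 0.05 s.
3. the block is home in the nest and let go (x of block in the frame of fixture between -0.006 and 0.006 m and y of block in the frame of fixture between -0.006 and 0.006 m and z of block in the frame of fixture between 0.028 and 0.036 m and x of block_bore in the frame of fixture above 0.015 m and angle between the x axis of block and the x axis of fixture, either way round below 0.15 rad and contact force between the fingers and block below 0.1 N), for 0.2 s.
At the end, for the whole second after the job is handed in: The fingers still hold the draw-bar (over 3 N), still, pointer within 4 mm of the mark; the block, untouched and at rest, is home in the nest (4 mm high, 6 mm sideways, 0.15 rad), bored face to the pin; the pin tip is 6 mm or more inside the bore and not carried by the block (x of block in the frame of fixture between -0.006 and 0.006 m and y of block in the frame of fixture between -0.006 and 0.006 m and z of block in the frame of fixture between 0.028 and 0.036 m and x of block_bore in the frame of fixture above 0.015 m and angle between the x axis of block and the x axis of fixture, either way round below 0.15 rad and x of pointer in the frame of mark between -0.004 and 0.004 m and angle between block's own z axis and vertical below 0.06 rad and linear speed of each of drawbar, block below 0.01 m/s and contact force between the fingers and drawbar above 3 N and contact force between the arm and block below 0.1 N and contact force between drawbar and block below 3 N and x of pin_tip in the frame of block below 0.018 m and y of pin_tip in the frame of block between -0.01 and 0.01 m); the arm keeps its last pose, push and grip.
It fails at once if a bystander (screwdriver, coupling, elbow, tin, tape or spare block) is moved more than 25 mm (distance of any of screwdriver, coupling, elbow, primer_tin, tape_roll, spare_block from where it was at the start of the episode above 0.025 m).
It also fails if it takes over 54 s, if anything falls off the work surface, if the arm or the gripper's body presses on something with over 40 N, if the wrist force passes 120 N, or if a joint passes its speed limit or range.

## Working session

There is one attempt and no reset: what is moved stays moved. The work goes in short steps, each a Python script; the robot and the scene stay as the last script left them, time stands still between calls to the robot, and variables do not carry over. Pictures are saved under pics/ and viewed, at most 10 in all, crops included, and the job is handed in when it is done.

```bash
mkdir -p pics; python3 - <<'E'
from rig import robot
import cv2,pickle
d={}
for n in("top","side","wrist"):
    d[n]=robot.get_image(n); 
    print(n,{k:v for k,v in d[n].items() if k!="image"})
    cv2.imwrite(f"pics/{n}0.png",d[n]["image"][:,:,::-1])
pickle.dump(d,open("d0.pkl","wb"))
print(robot.tcp_to_tips,robot.current_clock(),robot.current_ee_rot())
E
```

```text
top {'fx': 537.9520611975004, 'fy': 537.9520611975004, 'cx': 281.61520274782464, 'cy': 213.51425517627106, 'k1': -0.021775959966595752, 'origin': array([0.55620738, 0.02032029, 1.61704262]), 'attitude': array([[ 0.00863945,  0.99795232, -0.06337613],
       [-0.99991207,  0.00925931,  0.00949347],
       [ 0.01006085,  0.06328853,  0.99794456]])}
side {'fx': 465.24781051093123, 'fy': 465.24781051093123, 'cx': 275.42607081613494, 'cy': 209.5911269572489, 'k1': -0.0006135004002187761, 'origin': array([ 0.48200779, -1.01224971,  0.93716725]), 'attitude': array([[ 0.98462325,  0.11450065, -0.13193426],
       [-0.17448068,  0.60751467, -0.77490801],
       [-0.00857547,  0.78601243,  0.61815122]])}
wrist {'fx': 334.99639241637504, 'fy': 334.99639241637504, 'cx': 280.65446007681646, 'cy': 213.44227085381854, 'k1': -0.07036321673781652, 'origin': array([0.33241096, 0.53556593, 0.38343109]), 'attitude': array([[-0.41922683,  0.8714737 ,  0.25452397],
       [-0.9078797 , -0.40297603, -0.11560607],
       [ 0.00181941, -0.27954231,  0.96013165]])}
0.011 0.15 [[ 9.08174717e-01 -4.18590887e-01 -5.94488013e-04]
 [-4.18591299e-01 -9.08173474e-01 -1.50487458e-03]
 [ 9.00285419e-05  1.61553656e-03 -9.99998691e-01]]
```

View pics/top0.png

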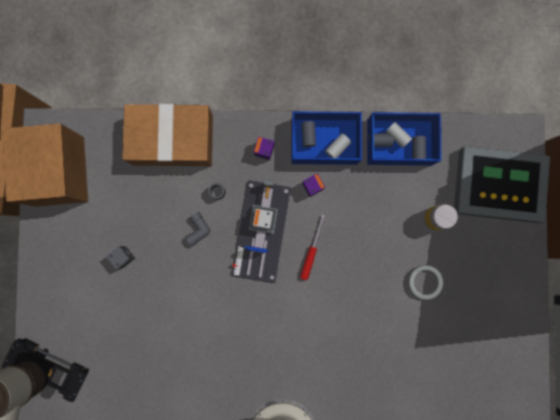

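View pics/side0.png

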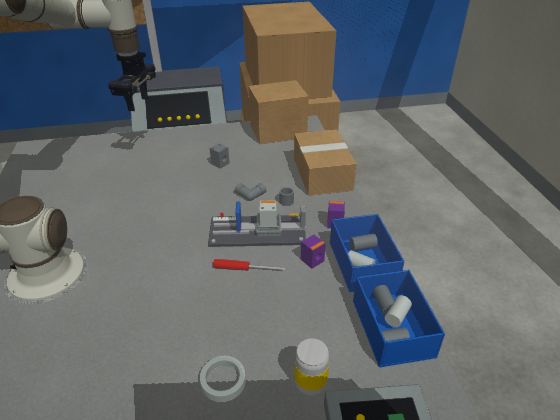

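Top view: the fixture is at about (263,232), with the white block at (264,219), blue handle at (256,249), and mark at (237,266). The two purple blocks at (264,148) and (314,185) are decoys, and the grey spare block is at (119,258). The white one with the orange stripe, in the nest, is the one meant. I'll confirm that in a crop.

```bash
cat > h.py <<'E'
import numpy as np,cv2
from rig import robot
def ray(c,px):
    p=np.atleast_2d(np.array(px,float)); d=(p-[c["cx"],c["cy"]])/[c["fx"],c["fy"]]
    u=d.copy()
    for _ in range(10): u=d/(1+c["k1"]*(u**2).sum(1,keepdims=True))
    return np.c_[u[:,0],-u[:,1],-np.ones(len(u))]@np.array(c["attitude"]).T
def onz(c,px,z):
    r=ray(c,px);o=np.array(c["origin"]); return o+r*((z-o[2])/r[:,2:3])
def blobs(c,lo,hi,roi=None,n=4,amin=4):
    hsv=cv2.cvtColor(c["image"],cv2.COLOR_RGB2HSV); m=cv2.inRange(hsv,lo,hi)
    if roi: 
        k=np.zeros_like(m);x0,y0,x1,y1=roi;k[y0:y1,x0:x1]=255;m&=k
    cs,_=cv2.findContours(m,cv2.RETR_EXTERNAL,cv2.CHAIN_APPROX_NONE)
    cs=sorted(cs,key=cv2.contourArea,reverse=True)[:n]
    return [x for x in cs if len(x)>=amin]
E
python3 - <<'E'
from h import *
import pickle
d=pickle.load(open("d0.pkl","rb"));t=d["top"]
cv2.imwrite("pics/crop1.png",cv2.resize(t["image"][175:290,220:330,::-1],None,fx=5,fy=5,interpolation=cv2.INTER_CUBIC))
# base bolts/plate: dark contour
roi=(220,170,300,290)
for nm,lo,hi,z in(("blue",(105,120,60),(130,255,255),.1),("orange",(5,140,120),(20,255,255),.102),("red",(170,120,80),(180,255,255),.02),("red2",(0,150,80),(4,255,255),.02)):
    for c in blobs(t,lo,hi,roi,3):
        r=cv2.minAreaRect(c);print(nm,r,onz(t,[r[0]],z).round(4))
E
```

```text
blue ((255.90542602539062, 249.0675811767578), (22.522661209106445, 4.1099748611450195), 9.462321281433105) [[0.5517 0.0773 0.1   ]]
orange ((256.3077087402344, 216.46156311035156), (2.7456259727478027, 13.335897445678711), 11.309932708740234) [[0.6434 0.0772 0.102 ]]
orange ((267.0000305175781, 191.99998474121094), (1.131371021270752, 8.202439308166504), 8.130102157592773) [[0.713  0.0478 0.102 ]]
red2 ((233.00003051757812, 265.0000305175781), (1.4142134189605713, 1.4142134189605713), 45.0) [[0.5038 0.1475 0.02  ]]
```

View pics/crop1.png

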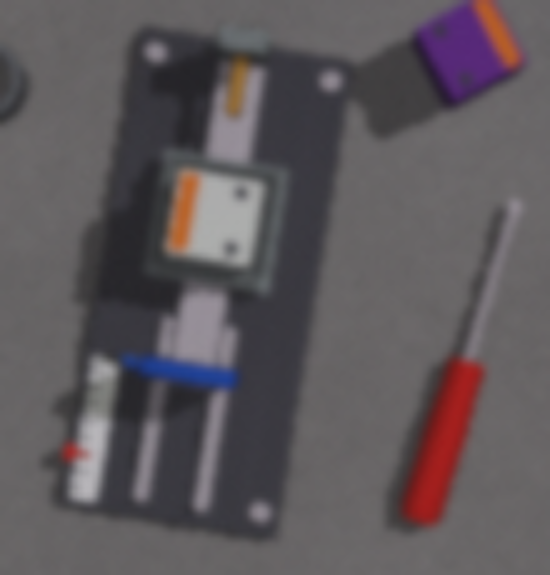

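The crop confirms it: the white block in the nest, with the orange stripe on its left side (fixture +y). Next I'll go above it for a close look.

```bash
cat >> h.py <<'E'
def R(deg): # tool down, tool x at heading deg
    a=np.radians(deg);x=np.array([np.cos(a),np.sin(a),0]);z=np.array([0,0,-1.]);return np.c_[x,np.cross(z,x),z]
E
python3 - <<'E'
from h import *
import pickle
n=np.array([.640,.060])
for a in(-99.5,80.5,-9.5,170.5,-189.5):
    q=robot.inverse_kinematics([*n,.30],R(a)); print(a,None if q is None else np.round(q,1))
a=-9.5
# fingers along y, camera ahead (+x) looking back, whole fixture in view
robot.move_pose([.60,.065,.36],R(a)); 
w=robot.get_image("wrist");pickle.dump(w,open("w1.pkl","wb"))
cv2.imwrite("pics/w1.png",w["image"][:,:,::-1]);print(w["origin"],w["attitude"].round(3),robot.current_clock())
E
```

```text
-99.5 [ 19.8  21.9   9.6   0.  -77.8 -29.3]
80.5 [ 19.8  21.9   9.6   0.  -77.8 150.7]
-9.5 [ 19.8  21.9   9.6   0.  -77.8  60.7]
170.5 [  19.8   21.9    9.6    0.   -77.8 -119.3]
-189.5 [  19.8   21.9    9.6    0.   -77.8 -119.3]
[0.67696804 0.05352114 0.51048375] [[-0.165  0.947  0.276]
 [-0.986 -0.158 -0.046]
 [ 0.    -0.28   0.96 ]] 2.4167
```

View pics/w1.png

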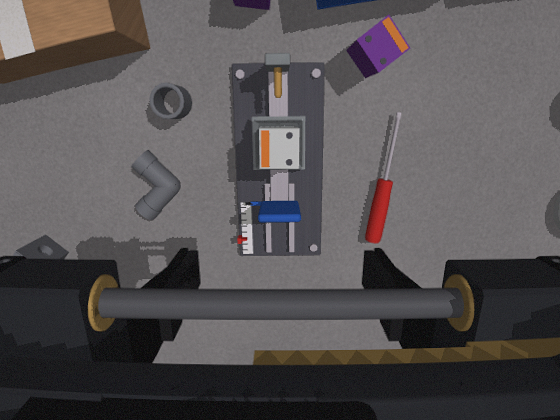

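The wrist view shows the full fixture: block top at about (280,148), handle at (279,211), pointer at (253,204), red mark at (242,240), base plate corners (233,65)-(324,254).

```bash
python3 - <<'E'
from h import *
import pickle
w=pickle.load(open("w1.pkl","rb"));im=w["image"]
def rect(pts):
    r=cv2.minAreaRect((pts[:,:2]*1000).astype(np.float32));return r
hsv=cv2.cvtColor(im,cv2.COLOR_RGB2HSV)
# base plate: darker than the bench, bounded roi
cs=blobs(w,(0,0,0),(180,255,255))
g=cv2.GaussianBlur(cv2.cvtColor(im,cv2.COLOR_RGB2GRAY),(3,3),0)
for y in(70,90,165,235): print(y,g[y,222:246],g[y,312:334])
for x in(250,300): print(x,g[56:76,x],g[245:262,x])
for nm,lo,hi,roi,z in(("orange",(5,140,120),(20,255,255),(250,115,310,180),.102),("white",(0,0,170),(180,45,255),(250,115,310,180),.102),("red",(172,120,60),(180,255,255),(225,225,260,255),.02),("red0",(0,120,60),(4,255,255),(225,225,260,255),.02),("blue",(105,120,90),(130,255,255),(245,190,310,230),.1),("bolts",(0,0,150),(180,50,255),(228,60,330,260),.014)):
    for c in blobs(w,lo,hi,roi,5):
        p=onz(w,c.reshape(-1,2),z);r=rect(p);print(nm,np.round(cv2.boundingRect(c)),np.round(np.r_[r[0],r[1],r[2]],1))
cv2.imwrite("pics/c2.png",cv2.resize(im[105:265,225:335,::-1],None,fx=4,fy=3.75 and 4,interpolation=cv2.INTER_CUBIC)[:600])
E
```

```text
70 [115 118 117 116 115 115 105  85  75  71  67  69  71  74  90 117 138 147
 145 134 112  86  72  71] [ 93 127 149 158 159 157 151 132 101  78  73  73  73  75  79  81  81  80
  79  80  81  81]
90 [116 117 117 116 115 117 118 106  85  76  73  69  70  70  70  71  72  70
  62  52  48  49  50  49] [ 75  74  74  73  74  74  73  74  75  74  74  80  98 114 121 121 121 121
 121 121 118 109]
165 [115 113 114 114 110  96  81  77  78  78  78  78  76  68  57  51  50  49
  49  51  52  52  51  51] [ 74  73  72  72  73  73  74  75  74  73  84 107 119 119 118 118 118 118
 117 116 115 116]
235 [118 117 116 117 117 118 119 118 117 116 114 109 106 102  89  76  66  57
  52  81 152 196 201 200] [ 73  73  71  71  72  73  74  72  81 102 115 116 115 116 117 118 117 116
 117 118 119 117]
250 [113 112 111 111 112 111 100  83  73  72  72  72  71  71  72  72  72  72
  66  56] [199 198 198 198 198 198 198 190 147  90  82 108 118 117 116 116 117]
300 [118 119 117 115 116 112  94  77  73  74  74  74  74  73  74  75  74  74
  73  74] [ 74  73  71  70  71  72  72  72  73  78  93 111 115 113 114 115 117]
orange [261 131   8  36] [642.8  78.9   8.4  41.9  80. ]
white [259 129  40  39] [640.5  61.9  47.1  45.4  80.5]
red0 [237 235  10   9] [504.7 144.2  14.1  13.5  78.8]
blue [250 201  51  21] [563.   79.5  63.6  26.5  80.5]
bolts [259 128  40  41] [632.4  64.   57.1  58.4  81.3]
bolts [269  74  18  42] [706.8  53.1  24.3  55.6  80.7]
bolts [271 172  17  29] [576.8  72.8  24.4  43.   80.8]
bolts [242 224  11  30] [501.7 136.4  15.5  49.1  81.8]
bolts [289 223   5  29] [492.9  67.6   6.4  47.1  81.1]
```

View pics/c2.png

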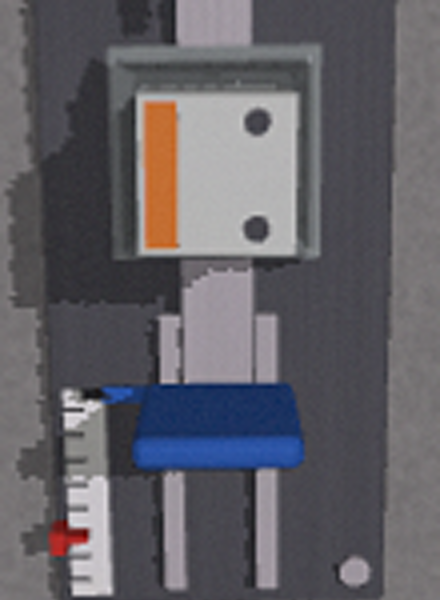

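```bash
python3 - <<'E'
from h import *
import pickle
w=pickle.load(open("w1.pkl","rb"))
a=np.radians(-9.5);ex=np.array([np.cos(a),np.sin(a)]);ey=np.array([-ex[1],ex[0]])
P=lambda u,v,z:(lambda p:(p@ex*1000,p@ey*1000))(onz(w,[[u,v]],z)[0,:2])
print("left",[P(u,v,.012)[1] for u,v in((228.8,70),(229.8,90))],"right",[P(u,v,.012)[1] for u,v in((324.2,90),(322.6,165),(320.8,235))])
print("top",[P(*q,.012)[0] for q in((250,62.5),(300,62))],"bot",[P(*q,.0)[0] for q in((300,255.5),)])
b=np.array([.6405,.0619]);print("block",b@ex,b@ey)
for z in(.012,.02,.03): print(z,"pointer",P(247.5,203,z),"mark",P(246,239,z))
h=onz(w,[[279,206]],.1)[0,:2]; print("handle top mid",h@ex,h@ey)
E
```

```text
left [np.float64(236.8394748428614), np.float64(236.32682598881212)] right [np.float64(102.8532790233304), np.float64(101.82025110673695), np.float64(100.80842290528105)]
top [np.float64(731.72216642612), np.float64(732.3389879562443)] bot [np.float64(437.5853008614809)]
block 0.6214994809818208 0.16676407028891865
0.012 pointer (np.float64(530.0745105356784), np.float64(215.30521035329625)) mark (np.float64(471.09228717101087), np.float64(219.31799285145863))
0.02 pointer (np.float64(532.1411903520824), np.float64(214.4901606639415)) mark (np.float64(474.1055530793171), np.float64(218.4385433499926))
0.03 pointer (np.float64(534.7245401225875), np.float64(213.47134855224806)) mark (np.float64(477.8721354646998), np.float64(217.33923147316008))
handle top mid 0.5488853338595664 0.16646712152380752
```

Everything agrees: the base plate gives the nest at fixture coordinates (621.7,166.8) and the block is at (621.5,166.8). The mark is about 58 mm from the pointer, inside the 48-62 mm range. Now I'll pick the block up.

```bash
python3 - <<'E'
from h import *
n=[.6405,.0619]
robot.grip(.8,25)
robot.move_pose([*n,.20],R(80.5))
print(robot.line_to([*n,.088],feed=.1,guard=15),robot.current_tool_pos())
robot.grip(0,25); print(robot.current_opening()*.087,robot.current_grasp_force(),robot.current_ft_force())
robot.line_to([*n,.15],feed=.1); print(robot.current_opening()*.087,robot.current_grasp_force(),robot.current_ft_force(),robot.current_tool_pos(),robot.current_clock())
robot.line_to([*n,.16],feed=.1,rotation=R(-9.5)) if False else robot.move_pose([*n,.16],R(-9.5))
print(robot.current_tool_pos(),robot.current_ee_rot().round(3),robot.current_clock())
s=robot.get_image("side"); w=robot.get_image("wrist")
cv2.imwrite("pics/s2.png",np.hstack([cv2.resize(s["image"][150:260,190:330,::-1],(400,314)),cv2.resize(w["image"][:,:,::-1],(400,314))]))
E
```

```text
False [0.64108216 0.06203254 0.08884853]
0.04750413907364805 25.000147526152432 [-3.348347    0.01822604  2.0869576 ]
0.04774389706226874 24.999946150928736 [ 0.33841446  0.38809445 -3.3766875 ] [0.63984182 0.06183055 0.14913814] 7.0417
[0.6403369  0.06186418 0.15955772] [[ 0.986 -0.164 -0.001]
 [-0.164 -0.986 -0.   ]
 [-0.001  0.    -1.   ]] 8.4417
```

View pics/s2.png

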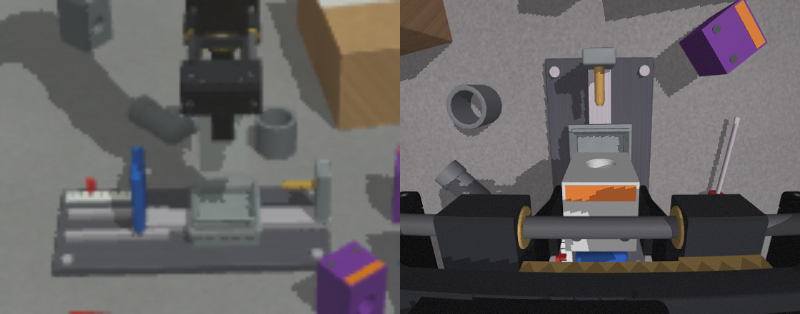

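The block is held, bore and stripe towards the pin. Now I'll lower it with a guard.

```bash
python3 - <<'E'
from h import *
n=[.6405,.0619]
robot.line_to([*n,.112],feed=.1)
g=robot.line_to([*n,.0875],feed=.03,guard=8)
robot.sleep(.3)
print(g,robot.current_tool_pos(),robot.current_ft_force(),robot.current_opening()*.087,robot.current_clock())
E
```

```text
False [0.64059503 0.06179993 0.08814242] [-2.16145445 -0.14151182  5.27932283] 0.04782937551485939 10.4417
```

```bash
python3 - <<'E'
from h import *
import pickle
n=[.6405,.0619]
robot.grip(.75); robot.sleep(.3)
robot.line_to([*n,.20],feed=.12)
h0=np.array(n)-.09*np.array([np.cos(np.radians(9.5)),-np.sin(np.radians(9.5))])
robot.grip(.55)
robot.move_pose([*h0,.20],R(80.5))
w=robot.get_image("wrist");pickle.dump(w,open("w3.pkl","wb"));cv2.imwrite("pics/w3.png",w["image"][:,:,::-1])
for c in blobs(w,(5,140,120),(20,255,255),None,3): 
    r=cv2.minAreaRect((onz(w,c.reshape(-1,2),.102)[:,:2]*1000).astype(np.float32));print("orange",cv2.boundingRect(c),r)
for c in blobs(w,(105,120,60),(130,255,255),None,3): print("blue",cv2.boundingRect(c))
for c in blobs(w,(0,150,60),(4,255,255),None,2): print("red",cv2.boundingRect(c))
print(h0,robot.current_clock(),w["origin"])
E
```

```text
orange (407, 192, 18, 53) ((657.7957763671875, 59.410980224609375), (42.90309524536133, 9.6898193359375), 80.32089233398438)
orange (447, 201, 40, 9) ((699.5797119140625, 63.62926483154297), (6.537862777709961, 32.13808059692383), 80.58734130859375)
orange (505, 326, 12, 14) ((741.2293090820312, -65.02507019042969), (13.194066047668457, 9.573673248291016), 24.577041625976562)
blue (513, 229, 47, 58)
blue (272, 152, 16, 99)
blue (512, 316, 8, 10)
red (225, 320, 87, 17)
red (214, 130, 11, 15)
[0.5517343  0.07675428] 14.5 [0.56565189 0.15315476 0.35096095]
```

View pics/w3.png

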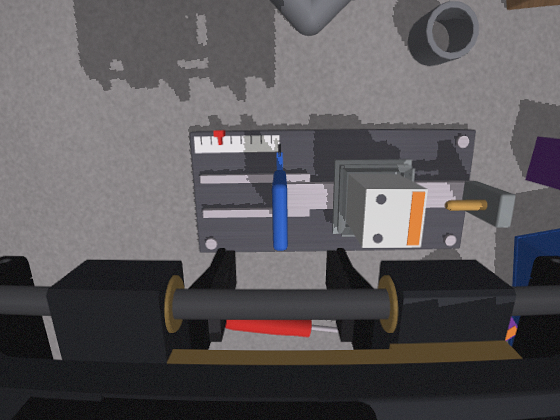

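The stripe is at (657.8,59.4), 17.4 mm from the nest centre towards the pin at yaw -9.7°, so the block is home. The handle (column 280) is centred between the fingers, the pointer is at (279,155), and the mark at (219,137). I'll grip the handle and pull it.

```bash
python3 - <<'E'
from h import *
import pickle
h0=np.array([.5517343,.07675428]);ex=np.array([np.cos(np.radians(9.5)),-np.sin(np.radians(9.5))])
print(robot.line_to([*h0,.077],feed=.1,guard=15))
robot.grip(0,40);print(robot.current_opening()*.087,robot.current_grasp_force(),robot.current_ft_force(),robot.current_tool_pos())
robot.line_to([*(h0-.057*ex),.077],feed=.04);robot.sleep(.3)
p=robot.current_tool_pos();print(robot.current_opening()*.087,robot.current_grasp_force(),robot.current_ft_force(),p,(p[:2]-h0)@ex,robot.current_clock())
w=robot.get_image("wrist");pickle.dump(w,open("w4.pkl","wb"));im=w["image"]
for c in blobs(w,(0,150,60),(4,255,255),None,2): print("red",cv2.boundingRect(c))
print(w["origin"])
cv2.imwrite("pics/w4.png",cv2.resize(im[60:260,140:400,::-1],None,fx=3,fy=3,interpolation=cv2.INTER_CUBIC))
E
```

```text
False
0.012231042203596991 39.96395562775433 [-2.40739931  0.73397193  1.95498305] [0.55122829 0.07676181 0.07695967]
0.011776076808254855 40.011669555678964 [ 8.47164851 -7.5412668  -5.85072387] [0.49769967 0.08518486 0.07698047] -0.05468502275362079 18.4667
red (265, 137, 16, 23)
[0.51076546 0.16171335 0.22780142]
```

View pics/w4.png

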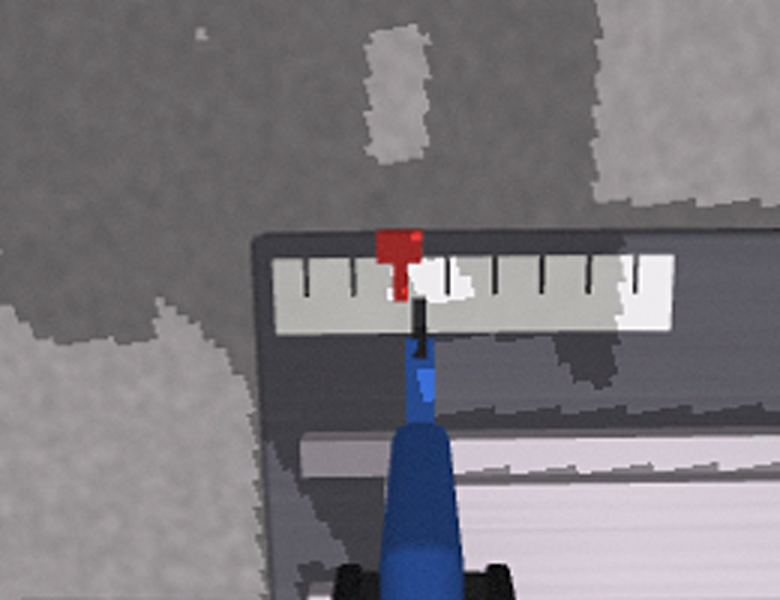

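The pointer is at crop column 419 and the mark blade at 401. That's 6 px, about 3.8 mm short (scale ticks are 10 mm apart, 47 crop px).

```bash
python3 - <<'E'
from h import *
h0=np.array([.5517343,.07675428]);ex=np.array([np.cos(np.radians(9.5)),-np.sin(np.radians(9.5))])
robot.line_to([*(h0-.061*ex),.077],feed=.03);robot.sleep(.5)
p=robot.current_tool_pos();print(robot.current_grasp_force(),robot.current_ft_force(),(p[:2]-h0)@ex,robot.current_clock())
w=robot.get_image("wrist");t=robot.get_image("top")
b=blobs(t,(5,140,120),(20,255,255),(235,195,290,245),2)
for c in b: print("orange top",cv2.boundingRect(c),onz(t,[cv2.minAreaRect(c)[0]],.102))
a=cv2.resize(w["image"][110:200,200:340,::-1],None,fx=5,fy=5,interpolation=cv2.INTER_CUBIC)
cv2.imwrite("pics/w5.png",a)
cv2.imwrite("pics/w5b.png",cv2.resize(w["image"][:,:,::-1],None,fx=1.4,fy=1.4))
E
```

```text
40.01294572837651 [ 8.97230088 -7.45152563 -6.5879995 ] -0.05861394628883715 19.3
orange top (257, 210, 14, 4) [[0.65810291 0.05700527 0.102     ]]
```

View pics/w5.png

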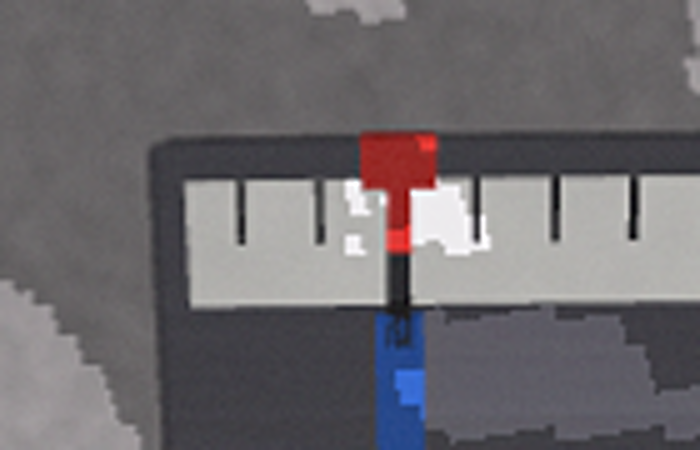

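View pics/w5b.png

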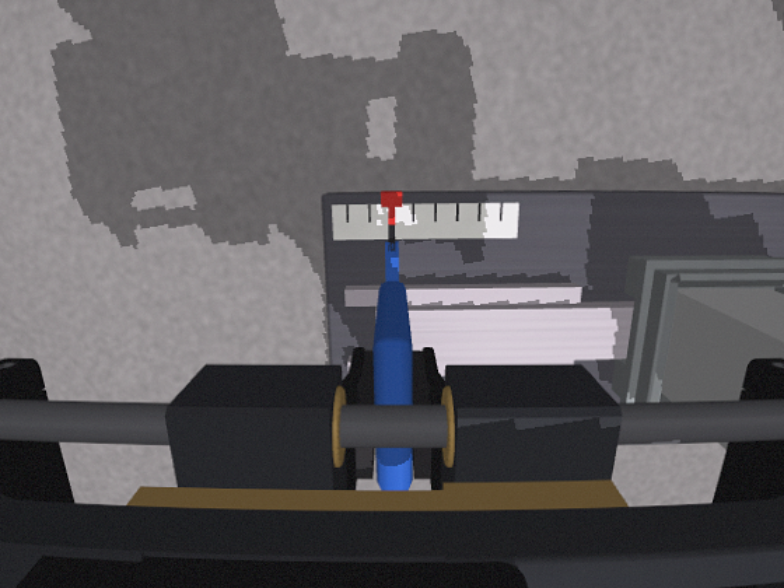

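The pointer and mark are both at column 398 of the first crop, and the block is still home in the nest. Handing in.

```bash
python3 -c "
from rig import robot
print(robot.current_grasp_force(),robot.hand_in())"
```

```text
the job is handed in; nothing more can be done
40.01312204170972 None
```

I turned the block, set it home in the nest with its bore facing the pin and let go of it, then handed in holding the handle at 40 N with the pointer on the mark; the pin should be about 22 mm inside the bore (calculated from the pull, not seen), and no verdict came back.

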